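# Press the guide bushing into the microscope carrier

## Robot

A 6-joint arm with a two-finger parallel gripper is mounted at the origin on the work surface. World frame = base frame: x ahead of the robot, y to its left, z up, the work surface at z = 0. Lengths are in m, angles in degrees, forces in N, time in s.
With the tool pointing down it reaches from about 0.375 to 0.75 m from the base axis. Payload 9 kg.
Tool frame: the origin (TCP) lies on the centre line of the jaws, within the pads' length; the fingertips stand 11 mm ahead of it and the grasp point (between the pads) lies 8 mm behind it; z points along the fingers, y is the line along which they close (so a half turn about z gives the same grasp; the last joint's range is limited). The gripper opens to 85 mm and grips with 20 to 120 N. Pads are 22 mm wide; open, the fingers measure 114 mm over their backs; the gripper's body (76 mm by 85 mm) begins 54 mm behind the grasp point. The pads swing forward as they close: fully open they stand 13 mm farther back than shut.
Start: joints at [-81.286, 5.964, 5.575, 89.605, 0, 77.527], TCP at [0.217, -0.559, 0.242] pointing down, gripper open.
Joint ranges: [-171.21, 171.21], [-48.23, 106.86], [-62.78, 66.21], [-105.2, 120.99], [-86.42, 89.51], [-180, 180]. Speed limits (degrees/s): [127.2, 127.2, 147.25, 180, 180, 180].

## Interface

Orientations are given as [roll, pitch, yaw] about the fixed x, y, z axes, in that order (R = Rz(yaw) Ry(pitch) Rx(roll)).
In Python, from workcell import * gives the robot as it stands.
- The arm moves only by the tool carry_out, never from a script. Its argument "steps" is a list of rows, each a list of 5 numbers: the shift along the world's x, y, z in units of 0.25 m (1.0 is 0.25 m), then the turn about the world's z in units of 180 degrees (1.0 is 180 degrees), then the closure, from 0 (fully open) to 1 (shut). In form: [[x, y, z, yaw, claw], ...]. A call has 1 to 20 rows; each row is the pose to reach, as a shift and turn from the pose commanded when the call began, turning the shorter way round; what a row does not reach only later rows make up. A row lasts 1/10 s, in which the tool goes at most 50 mm and 8.59 degrees, less where a joint would pass 70% of its speed; a pose out of reach is approached as far as the arm can. A call with a number of a shift or a turn outside -1 to 1 is refused whole. A call with a gripper value outside its range is refused whole. The fingers move at their own pace and stop on an object; "grip_force" is the grip in N (left out, the last holds). Time passes only in rows, so rows that repeat a pose let the fingers close. It gives the time, the measured TCP pose, the force, the opening and the grip force at its end, in the units of the state.
- state(): the state, without advancing time (a new reading comes with each control period).
- read_camera(name): name is "scene" or "top" or "wrist"; returns the picture (384x512x3 uint8, red, green, blue); there is no depth.
- camera_info(name): a dict with "K" (3x3 intrinsics, pixels), "R" (3x3) and "t" (3): a world point X has camera coordinates R X + t. Camera axes: x right, y down, z forward; pixel columns grow to the right and rows downward; lengths in m; the calibration is good to about 2 mm. A picture is of the moment at which its call begins: read the wrist's pose just before it. camera_info takes no time and is no camera call; for the wrist camera it gives the pose at the moment of the call.
- job_done(): hands the job in; it is judged then, once.
Trained networks look in the newest picture that a camera, given by its name, has taken for a name from the list of things; names that differ only in an ending like _2 or _b are one class to them, and where a whole thing is asked for, a point or a joint stands for the part that bears it (a point fixed in the world has none). Each returns a list of dicts, best first, with "score" (0 to 1); they miss things now and then, are a little off and sometimes report something else, mostly with a low value. They report only what shows in the picture. A call takes as long as a camera call.
- find_in(camera, thing): "at" ([x, y, z] in m, in the coordinates of the camera as it stood for that picture, good to about 4 mm: the middle of the surface that is visible of it).
- place_of(camera, thing): "at" ([x, y, z] in m, in the coordinates of the camera as it stood for that picture, good to about 4 mm: a listed point, or the origin of a listed thing).
The state is a dict: "time": time; "joints": joint angles; "joint_velocities": joint speeds; "joint_torque": joint torques, N m; "ee_pos": TCP position; "tool_rot": TCP orientation; "ft_force": force on the tool from outside, world axes, zero at the start; "ft_torque": the same for the moment, N m; "grip_width": finger opening in m; "finger_force": force on a finger pad.
Only numpy, scipy, OpenCV 4.12 (cv2) and the standard library are available. Lean on these libraries where they do the work, as an engineer would, in place of code of your own. Each camera call takes 0.05 s, during which the arm holds its last target. There are 200 camera calls.

## Task

Pick up the smaller of the two bronze flanged bushings and press it, plain end first, into the upright bore of the aluminium microscope carrier until its shoulder sits fully home, flush on the rim, then let go. The carrier rides on a spring nest that gives way as you push and spring fingers in the bore resist: push by feel, finishing with one firm push of about 18 N (never over 25 N) once it is home. Leave the other bushing and the lens standing where they are.

Things in the scene. Friction and masses are not known exactly. Their poses are not given: they have to be found in the camera images.
- bushing_mid (a point): Centre (half-way up) of the smaller bronze bushing, loose, 120 g, standing upright. 38 mm tall: below, a sleeve 26 mm in diameter, 28 mm long, its lowest 14 mm tapering to 23 mm; on top a shoulder 42 mm in diameter, 10 mm thick, to be gripped by its rim; 16 mm hole. Shoulder's underside 9 mm above this point, foot 19 mm below. z up along its axis.
- bore (a point): Centre of the bore's mouth, on top of the round aluminium boss (35 mm outside, 36 mm tall); 80 mm over the bench at rest; sinks with the nest. z up. Bore 27.6 mm wide, 36 mm deep. From 8 to 22 mm below the rim four spring fingers narrow it to 23.6 mm; wedging them apart and rubbing past takes about 6 to 14 N; they then hold the sleeve.
- nest (a joint): Downward travel (m) of the spring nest: the 120 mm square aluminium plate with the boss at its centre and two low blocks. 0 at rest. Gives from about 1 N on, then 0.67 mm per newton (1500 N/m): about 12 mm at 18 N. Keep it under 16 mm (25 N); bump stop at 18 mm. Springs back when let go.
- tall_bushing_mid (a point): Centre (half-way up) of the other, larger bronze bushing, 60 mm tall, shoulder 46 mm in diameter, sleeve 34 mm: it does not fit. Stands loose on the bench; leave it.
- objective_mid (a point): Centre of a steel microscope objective lens, 29 mm in diameter and 43 mm tall, standing loose on the bench; leave it.
- slide_box: Wooden slide box, 90 by 85 by 47 mm tall, fixed on the bench; origin at the centre of its underside. A bystander.

How it is judged:
By the outcome, as a careful person would: the job done as asked, in the order asked, and still so for the second after the job is handed in, with the robot touching nothing.
It also fails if it takes over 51 s, if anything falls off the work surface, if the arm or the gripper's body presses on something with over 40 N, if the wrist force passes 120 N, or if a joint passes its speed limit or range.

## Working session

There is one attempt and no reset: what is moved stays moved. The work goes in short steps, Python scripts to look and compute and a tool call to move; the robot and the scene stay as the last step left them, time stands still between calls to the robot, and variables do not carry over. Pictures are saved under pics/ and viewed, at most 10 in all, crops included, and the job is handed in when it is done.

Besides the shell and the picture viewer there is one more tool, called after "Request:" as name(argument=value, ...), one argument or row to a line, values as JSON. carry_out: Moves the arm, as the interface text tells. Shifts and turns lie within -1 to 1; 1 stands for 0.25 m of shift or 180 degrees of turn. Its arguments: {"type":"object","properties":{"steps":{"type":"array","items":{"type":"array","items":{"type":"number"}}},"grip_force":{"type":"number"}},"required":["steps"]}

```bash
mkdir -p pics; cat > h.py <<'E'
from workcell import *
import numpy as np, cv2
def W(cam,p,info):
    return np.array(info["R"]).T@(np.array(p)-np.array(info["t"]))
def look(cam,things,png=None):
    info=camera_info(cam); im=read_camera(cam)
    if png: cv2.imwrite('pics/'+png,im[:,:,::-1])
    for t in things:
        for d in place_of(cam,t)[:2]:
            print(cam,t,W(cam,d["at"],info).round(4),round(d["score"],2))
    return im,info
def px(X,info):
    c=np.array(info["R"])@np.array(X)+np.array(info["t"]);u=np.array(info["K"])@c
    return (u[:2]/u[2]).round(1)
def ray(uv,z,info):
    R=np.array(info["R"]);C=-R.T@np.array(info["t"])
    d=R.T@np.linalg.inv(np.array(info["K"]))@np.array([uv[0],uv[1],1.]);return C+d*(z-C[2])/d[2]
E
python3 - <<'E'
from h import *
T=["bushing_mid","bore","tall_bushing_mid","objective_mid","slide_box"]
a,_=look("top",T); b,_=look("scene",T)
cv2.imwrite('pics/a.png',cv2.resize(np.vstack([a,b])[:,:,::-1],None,fx=.78,fy=.78))
s=state();print(s["time"],s["ee_pos"],s["tool_rot"],s["ft_force"])
E
```

```text
top bushing_mid [0.5442 0.2894 0.0195] 0.49
top bore [ 0.5289 -0.1628  0.0791] 0.64
top tall_bushing_mid [0.5451 0.1216 0.0294] 0.71
top tall_bushing_mid [0.5466 0.2934 0.0198] 0.57
top objective_mid [0.6723 0.2529 0.0225] 0.58
top slide_box [ 4.673e-01 -3.870e-01 -3.000e-04] 0.57
scene bushing_mid [0.5466 0.2877 0.0227] 0.55
scene tall_bushing_mid [0.5459 0.1223 0.0279] 0.57
scene objective_mid [0.6743 0.2531 0.0229] 0.57
scene slide_box [ 0.4671 -0.3884  0.002 ] 0.71
scene slide_box [0.677  0.2539 0.0219] 0.59
0.6 [ 0.21686992 -0.55945479  0.24233017] [1.79996046e+02 9.37908273e-04 2.11894761e+01] [ 0.9956483   0.5413103  -1.20457793]
```

View pics/a.png

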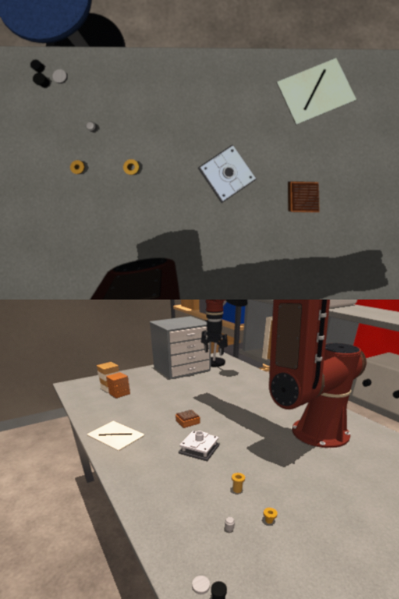

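Request:
carry_out(
  steps=[
    [0.3,0.85,0.1,0.12,0],
    [0.3,0.85,0.1,0.2,0],
    [0.3,0.85,0.1,0.2,0],
    [0.3,0.85,0.1,0.2,0],
    [0.3,0.85,0.1,0.2,0],
    [0.3,0.85,0.1,0.2,0],
  ],
)

```text
time: 1.2
ee_pos: [0.2931, -0.3446, 0.2687]
tool_rot: [179.9, 0.0, 57.4]
ft_force: [0.2, -1.0, -0.3]
grip_width: 0.086
finger_force: 0.0
```

Request:
carry_out(
  steps=[
    [0.3,0.85,0,0.15,0],
    [0.3,0.85,0,0.15,0],
    [0.3,0.85,0,0.15,0],
    [0.3,0.85,0,0.15,0],
    [0.3,0.85,0,0.15,0],
    [0.3,0.85,0,0.15,0],
  ],
)

```text
time: 1.8
ee_pos: [0.3677, -0.1325, 0.2677]
tool_rot: [179.9, 0.0, 84.4]
ft_force: [0.7, -0.4, -0.9]
grip_width: 0.0855
finger_force: 0.0
```

Request:
carry_out(
  steps=[
    [0.3,0.85,0,0.15,0],
    [0.3,0.85,0,0.15,0],
    [0.3,0.85,0,0.15,0],
    [0.3,0.85,0,0.15,0],
    [0.3,0.85,0,0.15,0],
    [0.3,0.85,0,0.15,0],
  ],
)

```text
time: 2.4
ee_pos: [0.4427, 0.0797, 0.2669]
tool_rot: [-180.0, -0.0, 111.3]
ft_force: [0.7, -0.7, 0.4]
grip_width: 0.0854
finger_force: 0.0
```

Request:
carry_out(
  steps=[
    [0.3,0.8,-0.3,0,0],
    [0.3,0.8,-0.3,0,0],
    [0.3,0.8,-0.3,0,0],
    [0.3,0.8,-0.3,0,0],
    [0.3,0.8,-0.3,0,0],
    [0.3,0.8,-0.3,0,0],
    [0.3,0.8,-0.3,0,0],
  ],
)

```text
time: 3.1
ee_pos: [0.5173, 0.2767, 0.1918]
tool_rot: [-179.9, 0.0, 111.1]
ft_force: [-0.0, -0.3, -0.3]
grip_width: 0.0856
finger_force: 0.0
```

```bash
python3 - <<'E'
from h import *
s=state();print(s["time"],s["ee_pos"],s["tool_rot"],s["joints"],s["ft_force"])
im,info=look("wrist",["bushing_mid","tall_bushing_mid","objective_mid"],"w1.png")
print(px([.545,.289,.038],info),info["K"])
E
```

```text
3.1 [0.51732918 0.27668929 0.19176576] [-1.79929032e+02  2.65387743e-02  1.11142261e+02] [ 1.53945840e+01  3.47858836e+00 -2.28505839e+00  8.43043068e+01
 -3.35126241e-02  8.42523591e+01] [-0.04818792 -0.32194421 -0.32050462]
wrist bushing_mid [0.5514 0.2956 0.014 ] 0.75
wrist bushing_mid [0.6772 0.2534 0.0225] 0.52
wrist tall_bushing_mid [0.5483 0.1231 0.0345] 0.69
wrist objective_mid [0.6754 0.2535 0.0253] 0.6
[295.6 170.6] [[316.79596202   0.         263.14700418]
 [  0.         316.79596202 186.17131365]
 [  0.           0.           1.        ]]
```

View pics/w1.png

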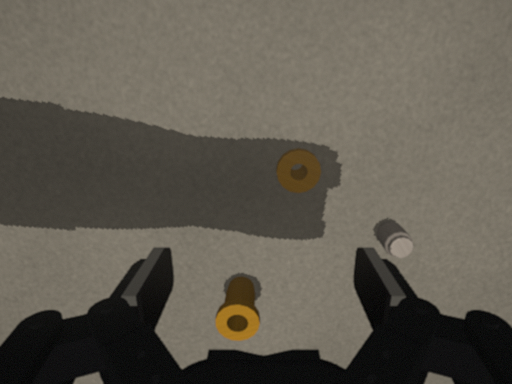

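The wrist view shows the smaller bushing's shoulder at about (299,171), in the arm's shadow, the tall one at (238,322), and the lens at (400,245). I'll fit the shoulder ring.

```bash
cat >> h.py <<'E'
def ring(im,box,z,info):
    u0,v0,u1,v1=box; hsv=cv2.cvtColor(im,cv2.COLOR_RGB2HSV)
    m=np.zeros(im.shape[:2],np.uint8); m[v0:v1,u0:u1]=cv2.inRange(hsv,(8,110,40),(30,255,255))[v0:v1,u0:u1]
    c=max(cv2.findContours(m,cv2.RETR_EXTERNAL,cv2.CHAIN_APPROX_NONE)[0],key=cv2.contourArea)
    e=cv2.fitEllipse(cv2.convexHull(c)); P=ray(e[0],z,info)
    print("ellipse",e,"world",P.round(4)); return P
E
python3 - <<'E'
from h import *
info=camera_info("wrist");im=read_camera("wrist")
ring(im,(255,130,345,215),.038,info)
ti=camera_info("top");t=read_camera("top");u=px([.545,.289,.038],ti).astype(int)
ring(t,(u[0]-20,u[1]-20,u[0]+20,u[1]+20),.036,ti)
E
```

```text
ellipse ((297.31671142578125, 169.78268432617188), (43.763145446777344, 43.82586669921875), 42.26997375488281) world [0.5469 0.2901 0.038 ]
ellipse ((98.98419189453125, 213.6767120361328), (17.32868766784668, 17.891435623168945), 94.3615493774414) world [0.547  0.2874 0.036 ]
```

Request:
carry_out(
  steps=[
    [0.12,0.053,-0.2,0,0],
    [0.12,0.053,-0.3,0,0],
    [0.12,0.053,-0.45,0,0],
    [0.12,0.053,-0.58,0,0],
    [0.12,0.053,-0.63,0,0],
    [0.12,0.053,-0.67,0,0],
    [0.12,0.053,-0.67,0,0],
    [0.12,0.053,-0.67,0,0],
  ],
)

```text
time: 4.2
ee_pos: [0.548, 0.2915, 0.0266]
tool_rot: [179.9, 0.0, 111.2]
ft_force: [0.5, 0.5, 0.5]
grip_width: 0.0854
finger_force: 0.0
```

Request:
carry_out(
  steps=[
    [0,0,0,0,0.3],
    [0,0,0,0,0.4],
    [0,0,0,0,0.6],
    [0,0,0,0,1],
    [0,0,0,0,1],
    [0,0,0,0,1],
    [0,0,0,0,1],
    [0,0,0,0,1],
  ],
  grip_force=80,
)

```text
time: 5.0
ee_pos: [0.5474, 0.2915, 0.0259]
tool_rot: [179.9, 0.0, 111.2]
ft_force: [-1.8, -0.6, 4.8]
grip_width: 0.0393
finger_force: 79.6
```

Request:
carry_out(
  steps=[
    [0,0,0.05,0,1],
    [0,0,0.15,0,1],
    [0,0,0.35,0,1],
    [0,0,0.6,0,1],
    [0,0,0.6,0,1],
    [0,0,0.6,0,1],
  ],
)

```text
time: 5.6
ee_pos: [0.5485, 0.2918, 0.1785]
tool_rot: [179.7, 0.0, 111.2]
ft_force: [-0.2, -0.6, -2.3]
grip_width: 0.0392
finger_force: 80.6
```

```bash
python3 - <<'E'
from h import *
s=state();print(s["time"],s["ee_pos"],s["tool_rot"],s["ft_force"],s["grip_width"])
a,wi=look("wrist",["bushing_mid"]);
b,si=look("scene",["bushing_mid"])
t,ti=look("top",["bushing_mid","bore"])
c=lambda im,i,r:cv2.resize(im[max(0,int(px(s["ee_pos"],i)[1])-r):,:][:2*r,max(0,int(px(s["ee_pos"],i)[0])-r):][:,:2*r],(380,380),interpolation=cv2.INTER_CUBIC)
cv2.imwrite('pics/g1.png',np.hstack([cv2.resize(a,(400,380)),c(b,si,45)])[:,:,::-1])
E
```

```text
5.6 [0.54846101 0.29177345 0.17851123] [1.79680703e+02 3.01528775e-02 1.11191733e+02] [-0.21053347 -0.57148173 -2.25124073] 0.03918112058545439
wrist bushing_mid [0.5508 0.2887 0.1714] 0.8
scene bushing_mid [0.5481 0.2903 0.1654] 0.52
top bushing_mid [0.5444 0.2902 0.1654] 0.64
top bore [ 0.5291 -0.1619  0.0785] 0.69
```

View pics/g1.png

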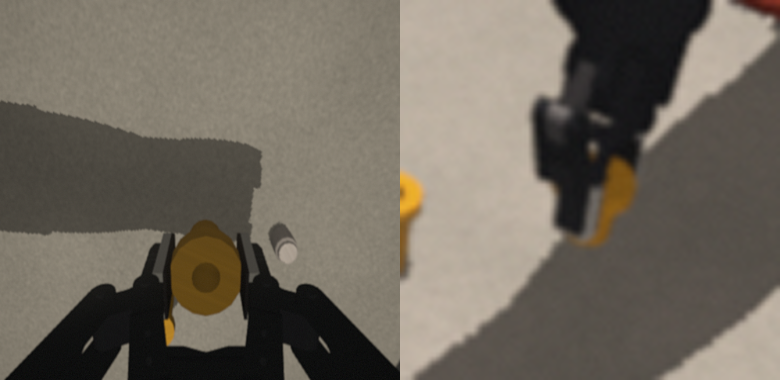

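The bushing hangs in the pads and looks upright, with its shoulder at about (206,270) in the left view. Next I'll check its offset and tilt numerically.

```bash
python3 - <<'E'
from h import *
s=state();p=s["ee_pos"];info=camera_info("wrist");im=read_camera("wrist")
P=ring(im,(205,285,320,384),p[2]+.012,info)
print(p,"off",P-p, "expected 42mm px",info["K"][0][0]*.042/( (np.array(info["R"])@P+np.array(info["t"]))[2]))
hsv=cv2.cvtColor(im,cv2.COLOR_RGB2HSV);m=cv2.inRange(hsv,(8,110,40),(30,255,255));m[:,:205]=0;m[:,330:]=0
for v in range(285,384,4):
    u=np.where(m[v])[0]
    if len(u):print(v,u.min(),u.max(),end=' | ')
print()
for dz in(.012,.002,-.012,-.026):print(px([P[0],P[1],p[2]+dz],info))
cv2.imwrite('pics/g2.png',cv2.resize(im[270:384,180:340,::-1],None,fx=5,fy=5,interpolation=cv2.INTER_CUBIC))
E
```

```text
ellipse ((265.87542724609375, 281.5587158203125), (77.4142074584961, 168.77024841308594), 35.06417465209961) world [0.5482 0.2891 0.1851]
[0.54604486 0.29102852 0.17305634] off [ 0.00210877 -0.0019288   0.012     ] expected 42mm px 94.82516201254019
285 219 307 | 289 219 307 | 293 219 307 | 297 220 303 | 301 219 300 | 305 218 297 | 309 217 292 | 313 217 284 | 317 216 272 | 321 215 222 | 325 209 224 | 329 209 225 | 333 210 226 | 337 211 226 | 341 212 226 | 345 212 225 | 349 212 223 | 
[265.9 281.6]
[265.7 268.8]
[265.6 253.4]
[265.5 240.3]
```

View pics/g2.png

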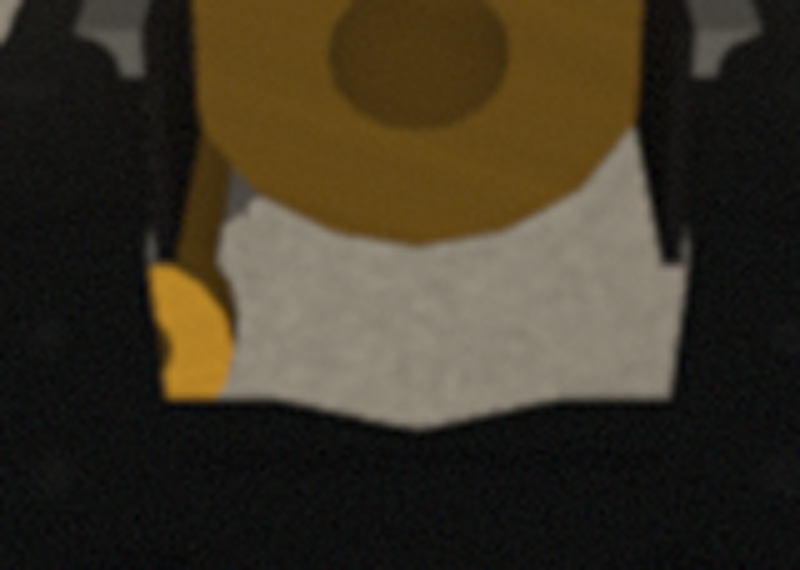

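```bash
python3 - <<'E'
from h import *
from scipy.optimize import least_squares
s=state();p=s["ee_pos"];info=camera_info("wrist");im=read_camera("wrist")
print(s["time"],p,s["tool_rot"],s["ft_force"])
cv2.imwrite('pics/g3.png',cv2.resize(im[200:340,170:360,::-1],None,fx=4,fy=4,interpolation=cv2.INTER_CUBIC))
hsv=cv2.cvtColor(im,cv2.COLOR_RGB2HSV);m=cv2.inRange(hsv,(8,110,40),(30,255,255))
for v in range(212,322,4):
    u=np.where(m[v,225:310])[0]+225
    if len(u):print(v,u.min(),u.max(),end=' | ')
print()
y=np.radians(s["tool_rot"][2]);X=np.array([np.cos(y),np.sin(y),0])
for ox in(-.002,0,.002,.004):
  for r,dz in((.021,.012),(.021,.002),(.013,-.012),(.0115,-.026),(.008,.012)):
    c=p+X*ox+[0,0,dz]; q=np.array([px(c+r*np.array([np.cos(a),np.sin(a),0]),info) for a in np.linspace(0,6.28,60)])
    print(ox,r,dz,'rows',q[:,1].min(),q[:,1].max(),'cols',q[:,0].min(),q[:,0].max())
E
```

```text
6.0 [0.54623392 0.29108159 0.17345837] [-1.79883564e+02 -1.01335012e-02  1.11184349e+02] [-0.47642536  1.09100231 -0.34719014]
224 253 272 | 228 247 277 | 232 245 281 | 236 239 287 | 240 234 294 | 244 230 297 | 248 227 299 | 252 225 304 | 256 225 305 | 260 225 306 | 264 225 308 | 268 225 308 | 272 225 308 | 276 225 308 | 280 225 308 | 284 225 307 | 288 225 307 | 292 225 307 | 296 225 304 | 300 225 301 | 304 225 297 | 308 231 293 | 312 239 286 | 316 248 277 | 
-0.002 0.021 0.012 rows 238.0 319.2 cols 215.6 310.6
-0.002 0.021 0.002 rows 227.5 304.6 cols 218.6 307.6
-0.002 0.013 -0.012 rows 229.6 274.2 cols 237.8 288.4
-0.002 0.0115 -0.026 rows 220.6 257.6 cols 242.5 283.8
-0.002 0.008 0.012 rows 264.8 295.7 cols 244.9 281.1
0 0.021 0.012 rows 233.7 315.6 cols 215.3 310.8
0 0.021 0.002 rows 223.5 301.3 cols 218.4 307.8
0 0.013 -0.012 rows 226.0 270.9 cols 237.7 288.5
0 0.0115 -0.026 rows 217.2 254.5 cols 242.4 283.9
0 0.008 0.012 rows 260.8 291.9 cols 244.8 281.2
0.002 0.021 0.012 rows 229.4 312.1 cols 215.1 311.0
0.002 0.021 0.002 rows 219.4 297.9 cols 218.2 307.9
0.002 0.013 -0.012 rows 222.3 267.6 cols 237.6 288.6
0.002 0.0115 -0.026 rows 213.8 251.4 cols 242.3 284.0
0.002 0.008 0.012 rows 256.7 288.1 cols 244.8 281.2
0.004 0.021 0.012 rows 225.0 308.5 cols 214.9 311.2
0.004 0.021 0.002 rows 215.3 294.4 cols 218.0 308.1
0.004 0.013 -0.012 rows 218.6 264.3 cols 237.5 288.7
0.004 0.0115 -0.026 rows 210.4 248.2 cols 242.2 284.0
0.004 0.008 0.012 rows 252.6 284.3 cols 244.7 281.3
```

View pics/g3.png

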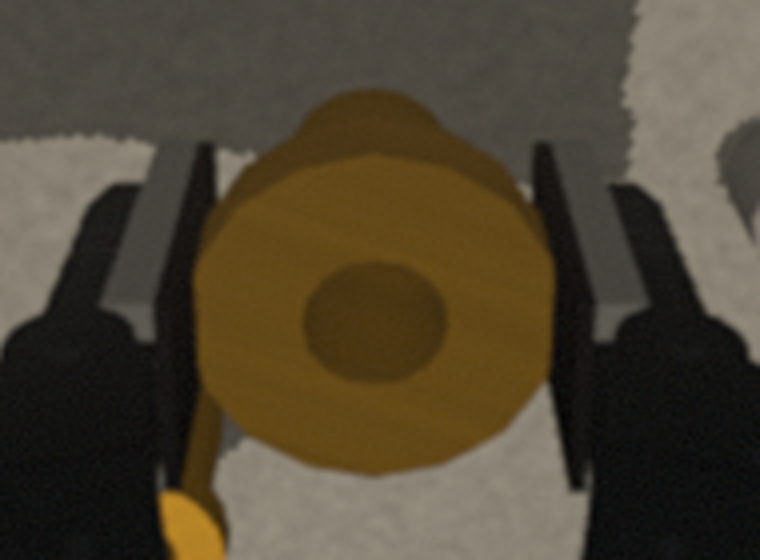

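The top face spans rows 239–319 and the hole rows 265–296. That matches an upright bushing 2 mm behind the TCP along tool x. I'll move to a viewing position short of the bore.

Request:
carry_out(
  steps=[
    [0,-0.8,0.08,0,1],
    [0,-0.8,0.08,0,1],
    [0,-0.8,0.08,0,1],
    [0,-0.8,0.08,0,1],
    [0,-0.8,0.08,0,1],
  ],
  grip_force=110,
)

```text
time: 6.55
ee_pos: [0.5473, 0.0862, 0.1954]
tool_rot: [180.0, 0.1, 110.9]
ft_force: [0.8, 1.2, -1.0]
grip_width: 0.0387
finger_force: 110.6
```

Request:
carry_out(
  steps=[
    [0,-0.8,0,0,1],
    [0,-0.8,0,0,1],
    [0,-0.8,0,0,1],
    [0,-0.8,0,0,1],
    [0,-0.8,0,0,1],
  ],
)

```text
time: 7.05
ee_pos: [0.5466, -0.1138, 0.1943]
tool_rot: [-180.0, 0.1, 110.9]
ft_force: [-0.7, 0.8, -1.7]
grip_width: 0.0386
finger_force: 110.7
```

Request:
carry_out(
  steps=[
    [0.05,-0.5,0,0,1],
    [0.05,-0.5,0,0,1],
    [0.05,-0.5,0,0,1],
    [0.05,-0.5,0,0,1],
    [0.05,-0.5,0,0,1],
    [0.05,-0.5,0,0,1],
  ],
)

```text
time: 7.65
ee_pos: [0.5595, -0.2323, 0.1947]
tool_rot: [180.0, -0.0, 111.3]
ft_force: [0.0, -0.3, -1.4]
grip_width: 0.0383
finger_force: 110.8
```

```bash
python3 - <<'E'
from h import *
s=state();print(s["time"],s["ee_pos"],s["tool_rot"],s["ft_force"],s["grip_width"])
im,info=look("wrist",["bore"],"b1.png")
print(px([.529,-.163,.08],info))
E
```

```text
7.65 [ 0.55949138 -0.23232191  0.19469414] [ 1.79999162e+02 -3.47385196e-02  1.11255582e+02] [ 0.04862823 -0.26567969 -1.44704738] 0.038335297107543166
wrist bore [ 0.5359 -0.1597  0.0777] 0.59
[258.4  89.1]
```

View pics/b1.png

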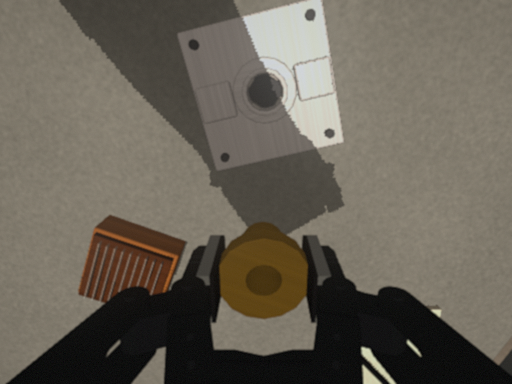

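The wrist view shows the bore mouth at about (265,90). The two low blocks sit at (215,100) and (314,78), which is along the closing axis. I'll turn 90° so the fingers stay clear of them, then fix the bore position from that heading.

Request:
carry_out(
  steps=[
    [0.1,0.2,0,0.5,1],
    [0.18,0.39,0,0.5,1],
    [0.18,0.39,0,0.5,1],
    [0.18,0.39,0,0.5,1],
    [0.18,0.39,0,0.5,1],
    [0.18,0.39,0,0.5,1],
    [0.18,0.39,0,0.5,1],
    [0.18,0.39,0,0.5,1],
    [0.18,0.39,0,0.5,1],
    [0.18,0.39,0,0.5,1],
    [0.18,0.39,0,0.5,1],
    [0.18,0.39,0,0.5,1],
    [0.18,0.39,0,0.5,1],
  ],
)

```text
time: 9.05
ee_pos: [0.6044, -0.1355, 0.195]
tool_rot: [180.0, 0.0, -158.9]
ft_force: [0.0, 0.0, -1.2]
grip_width: 0.0386
finger_force: 111.0
```

```bash
python3 - <<'E'
from h import *
s=state();print(s["time"],s["ee_pos"],s["tool_rot"],s["ft_force"],s["grip_width"],s["joints"])
im,info=look("wrist",["bore","bushing_mid"],"b2.png")
u=px([.534,-.162,.08],info);print(u)
u=u.astype(int);a=cv2.resize(im[max(0,u[1]-50):u[1]+50,u[0]-50:u[0]+50],(400,400),interpolation=cv2.INTER_CUBIC)
b=cv2.resize(im[200:325,200:325],(400,400),interpolation=cv2.INTER_CUBIC)
print("crop origin",u-50)
cv2.imwrite('pics/b2c.png',np.hstack([a,b])[:,:,::-1])
E
```

```text
9.05 [ 0.60436921 -0.13554901  0.19497255] [ 1.79999981e+02  7.88806096e-03 -1.58900611e+02] [ 0.04313008  0.03819257 -1.21856952] 0.038602535841876916 [-2.47217867e+01  9.09159534e+00  4.03553293e+00  8.49384541e+01
  5.67035112e-03 -4.58211753e+01]
wrist bore [ 0.5361 -0.1592  0.0779] 0.72
wrist bushing_mid [ 0.6122 -0.1307  0.1877] 0.63
[263.7  89. ]
crop origin [213  39]
```

View pics/b2c.png

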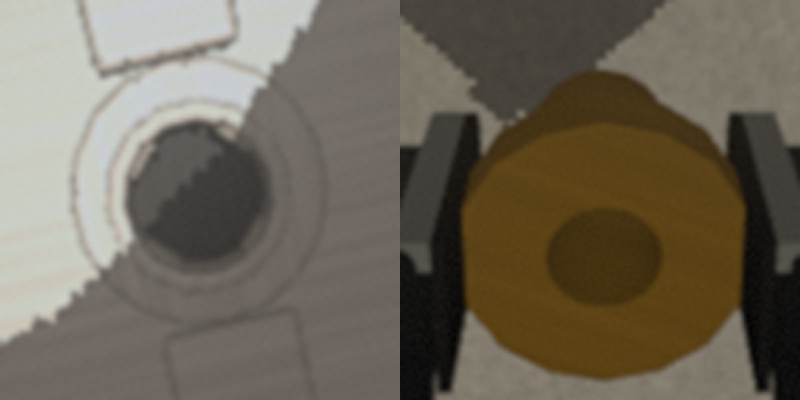

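The left crop shows the boss rim centred at about image (263,86.5), radius about 32 px. The right crop shows the held shoulder spanning rows 238–319, unchanged in the grip.

```bash
python3 - <<'E'
from h import *
s=state();p=s["ee_pos"];info=camera_info("wrist")
for uv in((263,86.4),(262.5,86.4)):
    B=ray(uv,.08,info);print(B.round(4))
d=(np.array(info["R"])@B+np.array(info["t"]))[2];f=316.8
print("px for r17.5",17.5e-3*f/d,"r13.8",13.8e-3*f/d, "at z.044 r",[17.5e-3*f/(d+.036)])
y=np.radians(s["tool_rot"][2]);X=np.array([np.cos(y),np.sin(y),0])
for o in(-.002,-.0026):
  q=p+o*X;print("top",px(q+[0,0,.012],info),"bushing",q,"shift units",((B-q)/.25).round(4)[:2])
E
```

```text
[ 0.5325 -0.1636  0.08  ]
[ 0.5326 -0.1639  0.08  ]
px for r17.5 23.58299042256954 r13.8 18.596872447511977 at z.044 r [np.float64(20.45117337214373)]
top [262.8 279.7] bushing [ 0.60625533 -0.13524111  0.19490573] shift units [-0.2945 -0.1148]
top [262.8 280.8] bushing [ 0.606815   -0.13502486  0.19490573] shift units [-0.2968 -0.1157]
```

Request:
carry_out(
  steps=[
    [-0.15,-0.058,0,0,1],
    [-0.295,-0.115,0,0,1],
    [-0.295,-0.115,0,0,1],
    [-0.295,-0.115,-0.15,0,1],
    [-0.295,-0.115,-0.25,0,1],
    [-0.295,-0.115,-0.31,0,1],
    [-0.295,-0.115,-0.31,0,1],
    [-0.295,-0.115,-0.31,0,1],
    [-0.295,-0.115,-0.31,0,1],
  ],
)

```text
time: 10.1
ee_pos: [0.5316, -0.1654, 0.119]
tool_rot: [-179.9, 0.1, -158.8]
ft_force: [0.8, 0.6, -1.0]
grip_width: 0.0386
finger_force: 111.1
```

```bash
python3 - <<'E'
from h import *
s=state();print(s["time"],s["ee_pos"],s["tool_rot"],s["ft_force"],s["ft_torque"])
si=camera_info("scene");sc=read_camera("scene");u=px([.5325,-.1637,.1],si).astype(int);print(u)
im=read_camera("wrist")
cv2.imwrite('pics/c.png',np.hstack([cv2.resize(sc[u[1]-30:u[1]+30,u[0]-30:u[0]+30],(390,390),interpolation=cv2.INTER_CUBIC),cv2.resize(im[180:330,180:340],(410,390))])[:,:,::-1])
E
```

```text
10.1 [ 0.53157692 -0.16538288  0.11904402] [-1.79900563e+02  8.48961575e-02 -1.58811101e+02] [ 0.7913085   0.55283774 -0.96938086] [-0.04051414 -0.0079628   0.00288412]
[255 165]
```

View pics/c.png

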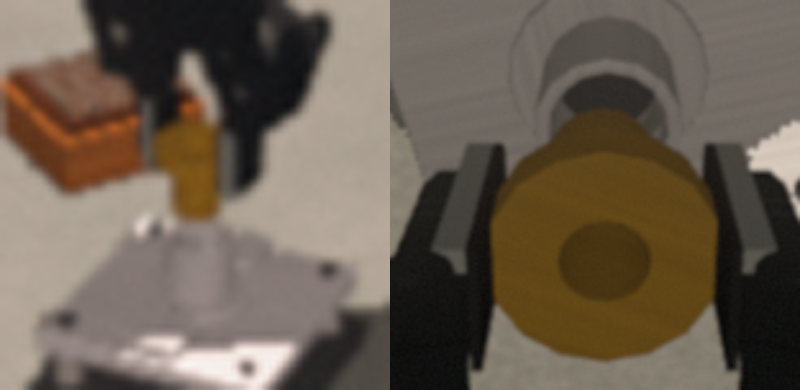

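The scene view shows the sleeve hanging just over the boss, perhaps 1–2 mm to the left. The wrist view shows the rim's top edge at about row 202 and the bore's top edge at row 208. I'll compare these with the prediction.

```bash
python3 - <<'E'
from h import *
s=state();p=s["ee_pos"];info=camera_info("wrist");si=camera_info("scene")
print(p,s["tool_rot"],s["ft_force"])
C=np.array([.5325,-.1637,.08]);y=np.radians(s["tool_rot"][2]);X=np.array([np.cos(y),np.sin(y),0])
for r in(.0175,.0138):
  q=np.array([px(C+r*np.array([np.cos(a),np.sin(a),0]),info) for a in np.linspace(0,6.28,90)]);print(r,"rows",q[:,1].min(),"cols",q[:,0].min(),q[:,0].max())
q=np.array([px(p-.002*X+[0,0,-.026]+.0115*np.array([np.cos(a),np.sin(a),0]),info) for a in np.linspace(0,6.28,90)]);print("foot top row",q[:,1].min(),"seen",180+108/2.6)
print("px/mm along X,Y img", px(C+.001*X,info)-px(C,info), px(C+[-.001*X[1],.001*X[0],0],info)-px(C,info))
print("scene: bushing mid",px(p-.002*X+[0,0,-.007],si),"boss",px(C-[0,0,.015],si), "seen", 225+196.5/6.5,225+201/6.5)
print("scene per 5mm X,Y",px(C+.005*X,si)-px(C,si),px(C+[-.005*X[1],.005*X[0],0],si)-px(C,si))
sc=read_camera("scene").astype(float);u=225
for v in (159,163,165,167,170,172,175):print(v,sc[v,247:264].mean(1).astype(int),(sc[v,247:264,0]-sc[v,247:264,2]).astype(int))
E
```

```text
[ 0.5314469  -0.16537972  0.11878935] [-1.79907067e+02  7.71908221e-02 -1.58812109e+02] [-0.2232715  -0.5400786  -0.78300569]
0.0175 rows 200.3 cols 235.6 294.6
0.0138 rows 206.2 cols 241.8 288.3
foot top row 219.8 seen 221.53846153846155
px/mm along X,Y img [ 0.  -1.6] [-1.7  0. ]
scene: bushing mid [254.7 161.9] boss [255.2 174.8] seen 255.23076923076923 255.92307692307693
scene per 5mm X,Y [ 1.  -0.7] [-1.2 -0.5]
159 [83 73 67 70 72 74 71 72 72 71 67 67 83 78 47 26 20] [33 37 70 90 93 92 91 93 93 94 81 40 15  7  3  0  0]
163 [161 163 165 156 111  77  76  77  79  76  71  67  85  79  51  38  66] [ 25  24  25  27  49  80  96  99 100 101  88  44  14   8   3   3   7]
165 [162 161 162 152 113  80  73  76  79  75  70  72  98 110 120 134 149] [ 25  26  26  27  46  77  95 101  99  98  88  53  22  14  16  21  23]
167 [169 165 160 154 127  94  78  75  74  72  76 103 144 159 160 161 163] [24 24 24 27 41 67 91 97 99 97 79 53 31 25 26 26 26]
170 [166 104 102 144 142 127 127 131 130 134 133 127 124 131 146 144 143] [19 13 13 18 17 17 18 18 20 18 17 17 16 17 18 20 21]
172 [122 119 118 116 111 108 114 116 121 132 133 124 118 116 118 122 122] [15 17 15 15 14 14 14 15 16 17 17 16 15 15 15 16 16]
175 [124 122 120 113 117 126 132 133 134 137 134 129 122 116 128 132 127] [15 16 15 14 14 15 15 16 17 17 16 17 16 14 16 17 17]
```

The rim and the foot are both off by the same ~1.7 px, which is calibration. What's left is about 1.2 mm sideways, so I'll correct that and start down.

Request:
carry_out(
  steps=[
    [-0.003,0.004,-0.01,0,1],
    [-0.003,0.004,-0.025,0,1],
    [-0.003,0.004,-0.04,0,1],
    [-0.003,0.004,-0.055,0,1],
    [-0.003,0.004,-0.065,0,1],
    [-0.003,0.004,-0.075,0,1],
    [-0.003,0.004,-0.075,0,1],
  ],
  grip_force=120,
)

```text
time: 10.95
ee_pos: [0.5298, -0.1639, 0.0982]
tool_rot: [180.0, -0.0, -158.8]
ft_force: [0.3, 0.7, -0.7]
grip_width: 0.0378
finger_force: 120.4
```

Request:
carry_out(
  steps=[
    [0,0,-0.005,0,1],
    [0,0,-0.01,0,1],
    [0,0,-0.015,0,1],
    [0,0,-0.02,0,1],
    [0,0,-0.02,0,1],
  ],
)

```text
time: 11.45
ee_pos: [0.5301, -0.164, 0.0939]
tool_rot: [-180.0, 0.0, -158.8]
ft_force: [-0.1, 0.5, 4.6]
grip_width: 0.0381
finger_force: 121.0
```

Request:
carry_out(
  steps=[
    [0,0,-0.006,0,1],
    [0,0,-0.012,0,1],
    [0,0,-0.018,0,1],
    [0,0,-0.024,0,1],
    [0,0,-0.024,0,1],
  ],
)

```text
time: 11.95
ee_pos: [0.5304, -0.1642, 0.0877]
tool_rot: [-180.0, 0.1, -158.8]
ft_force: [4.1, 0.2, 1.8]
grip_width: 0.0383
finger_force: 121.2
```

Request:
carry_out(
  steps=[
    [0,0,-0.006,0,1],
    [0,0,-0.012,0,1],
    [0,0,-0.016,0,1],
    [0,0,-0.016,0,1],
  ],
)

```text
time: 12.35
ee_pos: [0.5305, -0.1643, 0.0841]
tool_rot: [-179.9, 0.1, -158.8]
ft_force: [2.9, -0.1, 6.3]
grip_width: 0.038
finger_force: 121.3
```

Request:
carry_out(
  steps=[
    [0.002,0,-0.006,0,1],
    [0.003,0,-0.012,0,1],
    [0.003,0,-0.016,0,1],
    [0.003,0,-0.016,0,1],
  ],
)

```text
time: 12.75
ee_pos: [0.5309, -0.1643, 0.0803]
tool_rot: [-179.9, 0.0, -158.8]
ft_force: [1.3, 0.3, 8.4]
grip_width: 0.0383
finger_force: 121.4
```

Request:
carry_out(
  steps=[
    [0,0,-0.006,0,1],
    [0,0,-0.012,0,1],
    [0,0,-0.016,0,1],
    [0,0,-0.016,0,1],
  ],
)

```text
time: 13.15
ee_pos: [0.531, -0.1644, 0.0765]
tool_rot: [-179.9, 0.0, -158.8]
ft_force: [0.2, 1.2, 10.3]
grip_width: 0.038
finger_force: 121.5
```

Request:
carry_out(
  steps=[
    [0,0,-0.006,0,1],
    [0,0,-0.012,0,1],
    [0,0,-0.016,0,1],
    [0,0,-0.016,0,1],
  ],
)

```text
time: 13.55
ee_pos: [0.531, -0.1644, 0.0724]
tool_rot: [-179.9, 0.0, -158.8]
ft_force: [1.0, 0.7, 9.1]
grip_width: 0.0382
finger_force: 121.8
```

Request:
carry_out(
  steps=[
    [0,0,-0.004,0,1],
    [0,0,-0.008,0,1],
    [0,0,-0.008,0,1],
  ],
)

```text
time: 13.85
ee_pos: [0.531, -0.1644, 0.0705]
tool_rot: [-179.9, 0.0, -158.8]
ft_force: [1.0, -0.0, 10.5]
grip_width: 0.0382
finger_force: 121.8
```

Request:
carry_out(
  steps=[
    [0,0,-0.004,0,1],
    [0,0,-0.008,0,1],
    [0,0,-0.008,0,1],
  ],
)

```text
time: 14.15
ee_pos: [0.5311, -0.1644, 0.0688]
tool_rot: [-179.9, 0.0, -158.8]
ft_force: [-1.6, 1.3, 13.4]
grip_width: 0.0382
finger_force: 122.1
```

Request:
carry_out(
  steps=[
    [0,0,-0.004,0,1],
    [0,0,-0.004,0,1],
    [0,0,-0.004,0,1],
  ],
)

```text
time: 14.45
ee_pos: [0.5311, -0.1644, 0.0681]
tool_rot: [-179.9, 0.0, -158.8]
ft_force: [-1.9, 1.5, 14.5]
grip_width: 0.0381
finger_force: 122.2
```

Request:
carry_out(
  steps=[
    [0,0,-0.004,0,1],
    [0,0,-0.006,0,1],
    [0,0,-0.006,0,1],
    [0,0,-0.006,0,1],
  ],
)

```text
time: 14.85
ee_pos: [0.5311, -0.1644, 0.0668]
tool_rot: [-179.9, 0.0, -158.8]
ft_force: [-1.9, 1.6, 16.5]
grip_width: 0.0381
finger_force: 122.4
```

```bash
python3 - <<'E'
from h import *
F=[]
for i in range(6):
    s=state();F.append(list(s["ft_force"])+[s["ee_pos"][2]]);im=read_camera("wrist")
print(s["time"],np.mean(F,0).round(3),np.std(F,0).round(2))
si=camera_info("scene");sc=read_camera("scene");u=px([.531,-.164,.07],si).astype(int)
cv2.imwrite('pics/d.png',np.hstack([cv2.resize(sc[u[1]-25:u[1]+25,u[0]-25:u[0]+25],(390,390),interpolation=cv2.INTER_CUBIC),cv2.resize(im[180:330,180:340],(410,390))])[:,:,::-1])
E
```

```text
15.1 [-2.316  1.86  16.031  0.067] [0.47 0.41 0.53 0.  ]
```

View pics/d.png

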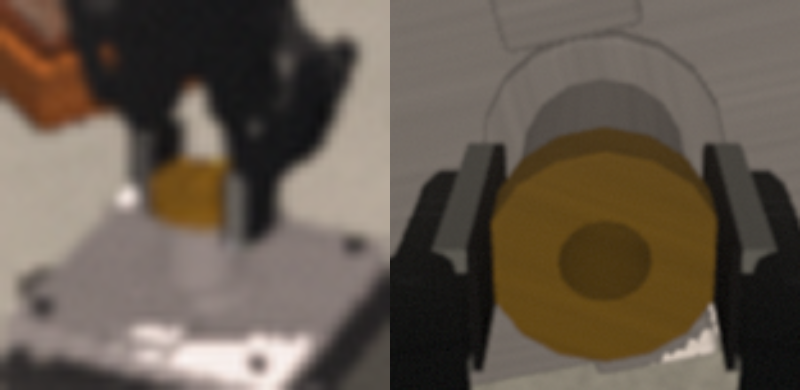

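The shoulder sits on the boss with no gap visible. The force (~17 N) and the height (TCP 1.8 mm below the sunk rim) agree that it is home. Next: a firm push to ~18 N, ease off, open.

Request:
carry_out(
  steps=[
    [0,0,-0.004,0,1],
    [0,0,-0.004,0,1],
    [0,0,-0.004,0,1],
    [0,0,-0.004,0,1],
    [0,0,-0.004,0,1],
  ],
)

```text
time: 15.7
ee_pos: [0.5311, -0.1644, 0.0659]
tool_rot: [-179.9, 0.0, -158.8]
ft_force: [-3.0, 1.9, 16.8]
grip_width: 0.038
finger_force: 122.6
```

Request:
carry_out(
  steps=[
    [0,0,0.008,0,1],
    [0,0,0.016,0,1],
    [0,0,0.024,0,1],
    [0,0,0.03,0,1],
    [0,0,0.036,0,1],
    [0,0,0.04,0,1],
    [0,0,0.04,0,1],
  ],
)

```text
time: 16.4
ee_pos: [0.531, -0.1644, 0.0745]
tool_rot: [-179.9, 0.0, -158.8]
ft_force: [3.5, -1.5, 4.8]
grip_width: 0.0382
finger_force: 121.9
```

Request:
carry_out(
  steps=[
    [0,0,0.005,0,1],
    [0,0,0.01,0,1],
    [0,0,0.01,0,1],
    [0,0,0.01,0,0.5],
    [0,0,0.01,0,0.3],
    [0,0,0.01,0,0],
    [0,0,0.01,0,0],
    [0,0,0.01,0,0],
    [0,0,0.01,0,0],
    [0,0,0.01,0,0],
  ],
)

```text
time: 17.4
ee_pos: [0.5306, -0.1639, 0.0766]
tool_rot: [180.0, -0.0, -158.8]
ft_force: [0.2, 0.2, -0.1]
grip_width: 0.0855
finger_force: 0.0
```

Request:
carry_out(
  steps=[
    [0,0,0.04,0,0],
    [0,0,0.12,0,0],
    [0,0,0.25,0,0],
    [0.1,0.04,0.4,0,0],
    [0.25,0.1,0.45,0,0],
    [0.3,0.115,0.45,0,0],
    [0.3,0.115,0.45,0,0],
    [0.3,0.115,0.45,0,0],
    [0.3,0.115,0.45,0,0],
  ],
)

```text
time: 18.3
ee_pos: [0.6047, -0.1355, 0.1889]
tool_rot: [180.0, -0.0, -158.8]
ft_force: [0.3, 0.5, -0.6]
grip_width: 0.0855
finger_force: 0.0
```

```bash
python3 - <<'E'
from h import *
s=state();print(s["time"],s["ee_pos"],s["ft_force"],s["grip_width"])
im,info=look("wrist",["bushing_mid"]);look("top",["tall_bushing_mid","objective_mid"])
u=px([.5325,-.1637,.09],info).astype(int);P=ring(im,(u[0]-55,max(0,u[1]-55),u[0]+55,u[1]+55),.09,info)
sc=read_camera("scene");si=camera_info("scene");v=px([.5325,-.1637,.08],si).astype(int)
c=(np.array(info["R"])@P+np.array(info["t"]))[2];print("expected dia px at z=.09",.042*316.8/c,"at .095",.042*316.8/(c-.005))
cv2.imwrite('pics/e.png',np.hstack([cv2.resize(im[max(0,u[1]-60):u[1]+60,u[0]-60:u[0]+60],(390,390),interpolation=cv2.INTER_CUBIC),cv2.resize(sc[v[1]-25:v[1]+25,v[0]-25:v[0]+25],(390,390),interpolation=cv2.INTER_CUBIC)])[:,:,::-1])
E
```

```text
18.3 [ 0.60474319 -0.13545898  0.18892155] [ 0.33953813  0.52795758 -0.60604537] 0.08550720354949659
wrist bushing_mid [ 0.5352 -0.1574  0.0689] 0.75
top tall_bushing_mid [0.5479 0.1202 0.0283] 0.73
top objective_mid [0.673  0.2522 0.0209] 0.72
top objective_mid [ 4.632e-01 -3.908e-01 -2.000e-04] 0.17
ellipse ((262.7106018066406, 86.65147399902344), (58.06117248535156, 60.93792724609375), 178.3263397216797) world [ 0.5327 -0.1633  0.09  ]
expected dia px at z=.09 60.49348775188221 at .095 61.90063408494935
```

View pics/e.png

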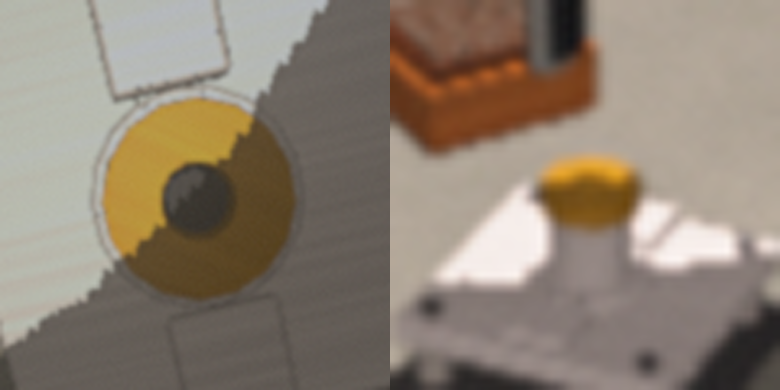

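The bushing stands level with its shoulder on the rim, the nest is back up and the arm is clear. The tall bushing and the lens haven't moved. I'm handing the job in.

```bash
python3 -c "
from workcell import *
print(job_done())"
```

```text
the job is handed in; nothing more can be done
None
```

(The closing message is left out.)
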